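Nest the parts pots on the drying station

ROBOT

A 6-joint arm with a two-finger parallel gripper is mounted at the origin on the work surface. World frame = base frame: x ahead of the robot, y to its left, z up, the work surface at z = 0. Lengths are in m, angles in rad, forces in N, time in s.
With the tool pointing down it reaches from about 0.35 to 0.95 m from the base axis. Payload 17.4 kg.
Tool frame: the origin (TCP) lies at the very end of the fingers, on their centre line; the grasp point (between the pads) lies 19 mm behind it; z points along the fingers, y is the direction in which the jaws open and shut (so a half turn about z gives the same grasp; the last joint's range is limited). The gripper opens to 93 mm and grips with 3 to 60 N. Pads are 15 mm wide; open, the fingers measure 128 mm over their backs; the gripper's body (75 mm by 188 mm) begins 65 mm behind the grasp point.
Start: joints at [-1.368, 0.116, 1.442, -0, 1.584, -0.038], TCP at [0.161, -0.656, 0.219] pointing down, gripper open.
Joint ranges: [-2.83, 2.83], [-0.83, 2.19], [0.07, 2.5], [-1.14, 4.28], [0.01, 3], [-2.97, 2.97]. Speed limits (rad/s): [1.89, 1.89, 2.22, 3.14, 3.14, 3.14].

INTERFACE

Orientations are given as a unit quaternion [w, x, y, z].
In Python, from rig import r gives the robot as it stands.
- The arm moves only by the shell command python3 -m jog 'ROWS' [FORCE]. ROWS is JSON, one flat list of numbers, 7 for each row, row after row: the finger opening in mm, from 0 to 93, then the shift along the tool's x, y, z in mm, then the turn, a rotation vector about the tool's x, y, z in degrees. In form: [gripper, dx, dy, dz, ax, ay, az, gripper, dx, dy, dz, ax, ay, az, ...]. A call has 1 to 10 rows; each row shifts and turns the commanded pose from where the row before left it, along the tool's axes as they then stand; what a row does not reach is not made up. A row lasts 1/8 s, in which the tool goes at most 62.5 mm and 10.7 degrees, less where a joint would pass 70% of its speed; a pose out of reach is approached as far as the arm can. A call with a gripper value outside its range is refused whole. The fingers move at their own pace and stop on an object; FORCE is the grip in N (left out, the last holds). Time passes only in rows, so rows that do not move let the fingers close. It gives the time, the measured TCP pose, the force and the opening at its end, in the units of the state.
- r.sense(): the state, without advancing time (a new reading comes with each control period).
- r.snapshot(name): name is "scene" or "top" or "wrist"; returns (picture, depth): 400x640x3 uint8, red, green, blue; 400x640 float32, m along the optical axis (not along the pixel's ray), 0 where there is no reading.
- r.camera_info(name): a dict with "fx", "fy", "cx", "cy" (pixels), "xyz" and "rotation" of the camera in the world. Camera axes: x right, y down, z forward; pixel columns grow to the right and rows downward; lengths in m; the calibration is good to about 2 mm. A picture is of the moment at which its call begins: read the wrist's pose just before it. camera_info takes no time and is no camera call; for the wrist camera it gives the pose at the moment of the call.
- r.hand_in(): hands the job in, once; it reports no verdict.
Trained networks look in the newest picture that a camera, given by its name, has taken for a name from the list of things; names that differ only in an ending like _2 or _b are one class to them, and where a whole thing is asked for, a point or a joint stands for the part that bears it (a point fixed in the world has none). Each returns a list of dicts, best first, with "p" (0 to 1); they miss things now and then, are a little off and sometimes report something else, mostly with a low value. They report only what shows in the picture. A call takes as long as a camera call.
- r.recognise(thing, camera): "xy" ([column, row] in pixels, amid what is visible of it).
- r.regions_of(thing, camera): "mask" (400x640 bool, what is visible of it) and "xy" ([column, row] in pixels, amid what is visible of it).
- r.mark_of(thing, camera): "xy" ([column, row] in pixels: a listed point, or the origin of a listed thing).
The state is a dict: "clock": time; "q": joint angles; "joint_velocities": joint speeds; "joint_torque": joint torques, N m; "position": TCP position; "orientation": TCP orientation; "force": force on the tool from outside, world axes, zero at the start; "wrist_torque": the same for the moment, N m; "width": opening from 0.0 (shut) to 1.0 (fully open).
Only numpy, scipy, OpenCV 4.12 (cv2) and the standard library are available. Lean on these libraries where they do the work, as an engineer would, in place of code of your own. Each camera call takes 0.05 s, during which the arm holds its last target. There are 200 camera calls.

TASK

Nest the two loose steel pots, one inside the other, in the pot that is part of the drying station's seat, each fully home on its shoulder. Push the stack down until the stiff sliding seat is fully down, and only then flip the station's toggle over to on; leave everything else on the bench where it stands.

Things in the scene. Friction and masses are not known exactly. Their poses are not given: they have to be found in the camera images.
- pot_a: The slanted pot: steel pot 90 mm high, open top: 52 mm across up to a shoulder 40 mm above its bottom, 60 mm across above it (55 inside, wall 2.5). Nested, it goes 40 mm in until the shoulder sits on the rim below, 50 mm above that pot. Origin: centre of underside; z: axis to the mouth. Starts in the slanted holder, axis 35 degrees from vertical, mouth towards the robot.
- pot_b: The upright pot: steel pot 90 mm high, open top: 52 mm across up to a shoulder 40 mm above its bottom, 60 mm across above it (55 inside, wall 2.5). Nested, it goes 40 mm in until the shoulder sits on the rim below, 50 mm above that pot. Origin: centre of underside; z: axis to the mouth. Starts upright on the table.
- holder: Fixed black slanted pot holder on an aluminium foot 130 x 80 mm; two pairs of short rails and a floor plate carry the pot from below and leave its two sides (along the holder's y axis) free for fingers. Origin: centre of the foot's underside; the pot's mouth leans towards -x of the holder.
- station: Fixed white drying station, a flat box 200 x 260 x 35 mm (x, y, z). Origin: centre of its underside. The sliding seat with its pot stands at (0, 55) mm, the toggle at (0, -85) mm in its x, y.
- seat_pot (a point): Centre of the underside of the steel pot that is part of the station's seat (same shape and size as the loose pots; rim 90 mm above this point, 143 mm above the table while the seat is up). Axes as the station's, z up.
- seat (a joint): Downward travel of the stiff sliding seat with its pot: 0 m up (as at the start), 0.014 m fully down. It moves only under a push of roughly 10 N and stays where it is left.
- toggle (a joint): Station's toggle lever: 0 rad off (leaning to -x of the station), 1.0 rad on (leaning to +x). Heavy-headed: it falls to the nearer end from the middle at 0.5.
- toggle_tip (a point): Centre of the black ball, 28 mm across, on the end of the toggle lever (steel rod 12 mm thick, 80 mm from hinge to ball).
- toggle_axis (a point): Middle of the toggle's hinge, 53 mm above the table; the hinge runs along y of this point; the block under it is 70 x 50 mm and reaches to 55 mm above the table.
- dish: Bystander: wide shallow steel bowl, 100 mm across and 35 mm high. Origin: centre of its underside.
- solvent: Bystander: blue solvent bottle, 60 mm across and 150 mm high. Origin: centre of its underside.
- jar: Bystander: amber glass jar, 60 mm across and 75 mm high. Origin: centre of its underside.
- dropper: Bystander: red dropper bottle with a green cap, 34 mm across and 100 mm high. Origin: centre of its underside.
- driver: Bystander: screwdriver about 200 mm long lying flat along its x axis, handle to -x.
- housing: Bystander: olive-grey open housing, 120 x 90 x 30 mm. Origin: centre of its underside.
- board: Bystander: small circuit board, 100 x 70 mm, about 10 mm thick with its parts. Origin: centre of its underside.

How it is judged:
By the outcome, as a careful person would: the job done as asked, in the order asked, and still so for the second after the job is handed in, with the robot touching nothing.
It also fails if it takes over 64 s, if anything falls off the work surface, if the arm or the gripper's body presses on something with over 40 N, if the wrist force passes 120 N, or if a joint passes its speed limit or range.

## Working session

There is one attempt and no reset: what is moved stays moved. The work goes in short steps, Python scripts to look and compute and a shell command to move; the robot and the scene stay as the last step left them, time stands still between calls to the robot, and variables do not carry over. Pictures are saved under pics/ and viewed, about 8 in all and at most 12, crops included, and the job is handed in when it is done.

```bash
ls; mkdir -p pics; cat > h.py <<'E'
import numpy as np, cv2
from rig import r
from scipy.spatial.transform import Rotation as R
def info(c):
    i=r.camera_info(c); M=np.array(i["rotation"],float)
    if M.shape!=(3,3): M=R.from_quat(np.roll(M,-1)).as_matrix()
    return i,M,np.array(i["xyz"])
def cloud(c,d):
    i,M,t=info(c); v,u=np.mgrid[:400,:640]
    P=np.stack([(u-i["cx"])/i["fx"]*d,(v-i["cy"])/i["fy"]*d,d],-1)
    return P@M.T+t
def ray(c,xy,z):
    i,M,t=info(c); k=M@np.array([(xy[0]-i["cx"])/i["fx"],(xy[1]-i["cy"])/i["fy"],1]); return t+k*(z-t[2])/k[2]
def shot(c,n):
    p,d=r.snapshot(c); cv2.imwrite(f"pics/{n}.png",p[...,::-1]); return p,d
def tcp():
    s=r.sense(); return np.array(s["position"]),R.from_quat(np.roll(s["orientation"],-1)).as_matrix(),s
def rel(p,M):
    "shift in mm tool axes and rotvec deg from present pose to (p,M)"
    q,T,_=tcp(); return (T.T@(np.array(p)-q)*1000).round(1),R.from_matrix(T.T@M).as_rotvec(degrees=True).round(1)
E
python3 - <<'E'
from h import *
for c in ["scene","top"]:
    p,d=shot(c,c+"0"); np.save(c+"0.npy",cloud(c,d)); print(c,r.camera_info(c))
    for t in ["pot_a","pot_b","holder","station","seat_pot","toggle_tip","toggle_axis"]:
        print(t,[(np.round(m["xy"]),round(m["p"],2)) for m in r.mark_of(t,c)[:3]])
a=np.vstack([cv2.imread("pics/scene0.png"),cv2.imread("pics/top0.png")])
cv2.imwrite("pics/both0.png",cv2.resize(a,(480,600),interpolation=3))
print(r.sense())
E
```

```text
pics
scene {'fx': 464.58219947994473, 'fy': 464.58219947994473, 'cx': 320.20454521510203, 'cy': 200.49693820054694, 'xyz': array([1.5165936 , 0.43729158, 1.18592769]), 'rotation': array([-0.20818985,  0.48895297,  0.78656765, -0.31447307])}
pot_a [(array([402., 256.]), 0.79), (array([271., 168.]), 0.72), (array([248., 194.]), 0.57)]
pot_b [(array([402., 256.]), 0.79), (array([271., 168.]), 0.72), (array([248., 194.]), 0.57)]
holder [(array([246., 192.]), 0.73), (array([463., 253.]), 0.56)]
station [(array([322., 232.]), 0.8), (array([306., 192.]), 0.2)]
seat_pot [(array([339., 229.]), 0.56)]
toggle_tip []
toggle_axis [(array([298., 214.]), 0.91)]
top {'fx': 427.2025161779243, 'fy': 427.2025161779243, 'cx': 317.2095194109354, 'cy': 190.77956261583668, 'xyz': array([4.54898433e-01, 8.03645468e-04, 1.32703180e+00]), 'rotation': array([-0.02953392,  0.70690508, -0.70612895,  0.02819326])}
pot_a [(array([412., 184.]), 0.94), (array([223., 192.]), 0.56)]
pot_b [(array([412., 184.]), 0.94), (array([223., 192.]), 0.56)]
holder [(array([414., 194.]), 0.87), (array([225., 191.]), 0.59)]
statio
[... 169 characters left out ...]
0.]), 0.56)]
{'clock': 0.8, 'q': array([-1.36778727e+00,  1.15997784e-01,  1.44159811e+00,  9.29644980e-06,
        1.58403057e+00, -3.77771394e-02]), 'joint_velocities': array([ 0.00086182,  0.0001585 , -0.00010579, -0.00018932, -0.000338  ,
        0.00104924]), 'joint_torque': array([ 8.17817054e-03, -7.20948243e+01, -6.22719955e+01,  7.82984868e-02,
        1.82195246e-02, -2.43272120e-05]), 'position': array([ 0.1609731 , -0.65552147,  0.2186488 ]), 'orientation': array([-1.72342535e-05,  9.92761493e-01,  1.20102530e-01,  3.23665309e-06]), 'force': array([ 0.59526732, -0.42451135,  0.33196706]), 'wrist_torque': array([-0.0048266 ,  0.04237732,  0.01976621]), 'width': 1.0017290458420287}
```

View pics/top0.png

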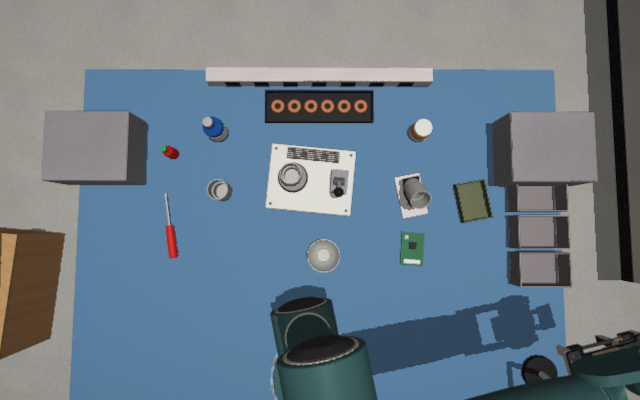

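View pics/scene0.png

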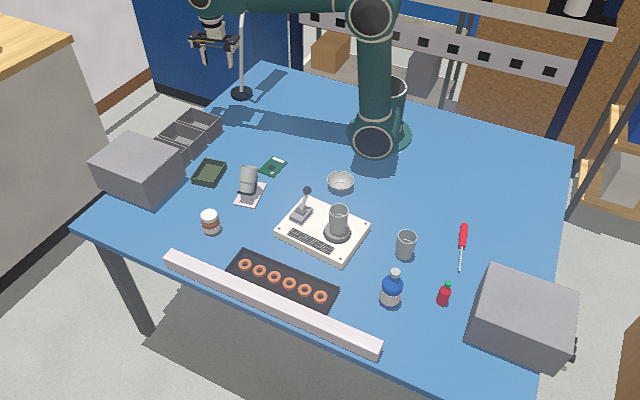

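The top view shows pot_b at (219,190), the seat pot at (292,177), the toggle ball at (339,193), and pot_a in the holder at (415,193), its mouth towards the robot. The scene view agrees. I'll measure them from the depth data.

```bash
cat > m.py <<'E'
from h import *
from scipy.optimize import least_squares
T=np.load("top0.npy"); S=np.load("scene0.npy"); A=np.vstack([T.reshape(-1,3),S.reshape(-1,3)])
def near(c,rad,lo,hi,P=A):
    return P[(np.hypot(*(P[:,:2]-c).T)<rad)&(P[:,2]>lo)&(P[:,2]<hi)]
def circ(c,lo,hi,P):
    for _ in range(6):
        Q=near(c,.04,lo,hi,P)
        f=least_squares(lambda k:np.hypot(Q[:,0]-k[0],Q[:,1]-k[1])-.02875,c,loss="soft_l1",f_scale=.002); c=f.x
    return c.round(4),len(Q),np.abs(f.fun).mean().round(4),np.median(Q[:,2]).round(4)
Tf=T.reshape(-1,3);Sf=S.reshape(-1,3)
for n,px,z in [("b",(220,188),.09),("seat",(292,177),.143)]:
    c=ray("top",px,z)[:2]
    for P,k in ((Tf,"top"),(Sf,"scene")): print(n,k,c.round(3),circ(c,z-.010,z+.006,P))
# station: top-face points
c=ray("top",(311,180),.035)[:2]
Q=near(c,.2,.029,.041,Tf); (cx,s,a)=cv2.minAreaRect((Q[:,:2]*1000).astype(np.float32)); print("station",cx,s,a)
# ball
for P,k in ((Tf,"top"),(Sf,"scene")):
    Q=near(ray("top",(338,193),.12)[:2],.035,.108,.16,P); print("ball",k,len(Q),Q.min(0).round(3),Q.max(0).round(3))
    f=least_squares(lambda k:np.linalg.norm(Q-k,axis=1)-.014,Q.mean(0)-[0,0,.01],loss="soft_l1",f_scale=.002);print(f.x.round(4),np.abs(f.fun).mean())
# holder foot + pot_a
c=ray("top",(414,190),.05)[:2]
Q=near(c,.09,.05,.2); print("a pts",len(Q),Q.min(0),Q.max(0))
def res(k,Q):
    ax=np.array([-np.sin(.6109)*np.cos(k[3]),-np.sin(.6109)*np.sin(k[3]),np.cos(.6109)])
    d=Q-k[:3]; h=d@ax; rr=np.linalg.norm(d-np.outer(h,ax),axis=1)
    ro=np.where(h<.04,.026,.03); o=rr-ro
    inn=np.where((h>.045),np.abs(rr-.0275),1)
    e=np.where(np.abs(o)<inn,o,np.where(rr<.0275,rr-.0275,o))
    e=np.where(h>.09,np.hypot(h-.09,np.abs(rr-.02875)),e)
    return e
best=None
for y in np.radians(np.arange(-30,31,10)):
    Qn=near(c,.07,.07,.16)
    f=least_squares(res,[c[0]+.03,c[1],.045,y],args=(Qn,),loss="soft_l1",f_scale=.003)
    if best is None or f.cost<best.cost: best=f
k=best.x;print("pot_a",k.round(4),np.degrees(k[3]),np.median(np.abs(best.fun)),len(Qn))
ax=np.array([-np.sin(.6109)*np.cos(k[3]),-np.sin(.6109)*np.sin(k[3]),np.cos(.6109)]); print("mouth",k[:3]+.09*ax)
m=r.snapshot("top"); mk=[q for q in r.regions_of("holder","top")][:2]
for q in mk:
    print(q["xy"],q["p"],q["mask"].sum())
    P=T[q["mask"]]; P=P[P[:,2]<.02]; print("foot",len(P),cv2.minAreaRect((P[:,:2]*1000).astype(np.float32)))
for px in [(323,255),(420,130),(215,128),(171,152)]: print(px,T[px[1],px[0]].round(3))
E
python3 m.py
```

```text
b top [0.564 0.286] (array([0.5619, 0.2939]), 82, np.float64(0.0009), np.float64(0.0883))
b scene [0.564 0.286] (array([0.5612, 0.2974]), 118, np.float64(0.0015), np.float64(0.0874))
seat top [0.59  0.073] (array([0.6027, 0.0779]), 79, np.float64(0.0008), np.float64(0.1417))
seat scene [0.59  0.073] (array([0.6031, 0.0815]), 122, np.float64(0.0014), np.float64(0.14))
station (546.60595703125, 28.135238647460938) (259.53070068359375, 302.8352355957031) 84.53805541992188
ball top 78 [ 0.538 -0.07   0.123] [ 0.564 -0.044  0.138]
[ 0.5512 -0.0571  0.1224] 0.001011183350845083
ball scene 68 [ 0.541 -0.065  0.108] [ 0.566 -0.041  0.14 ]
[ 0.5513 -0.0543  0.1231] 0.0014409326110035696
a pts 1107 [ 0.50129892 -0.3211197   0.05007952] [ 0.60682398 -0.25019188  0.13362481]
pot_a [ 0.5767 -0.2793  0.0476  0.2165] 12.40363309555937 0.0012327816668946737 827
mouth [ 0.52623958 -0.29034699  0.1213707 ]
[406.8, 202.1] 0.71 625
foot 519 ((550.3986206054688, -286.7802734375), (130.63523864746094, 81.50293731689453), 10.77322769165039)
(323, 255) [ 0.366 -0.015  0.006]
(420, 130) [ 0.739 -0.302  0.077]
(215, 128) [0.737 0.299 0.109]
(171, 152) [0.674 0.44  0.066]
```

```bash
cat >> h.py <<'E'
def mat(yaw,tilt=0):
    "tool pointing down, jaw axis y, yaw deg, tilted forward by tilt deg"
    p=np.radians(yaw);t=np.radians(tilt)
    y=np.array([np.sin(p),-np.cos(p),0]); z=np.array([np.sin(t)*np.cos(p),np.sin(t)*np.sin(p),-np.cos(t)])
    return np.stack([np.cross(y,z),y,z],1)
E
python3 - <<'E'
from h import *
ax=-mat(11.6,35)[:,2]; p=np.array([.5265,-.290,.121])+.07*ax
print(p,rel(p,mat(11.6,35)))
E
```

```text
[ 0.48716971 -0.29807335  0.17834064] (array([ 402. , -269.4,   40.3]), array([-0.7, 35. ,  2.1]))
```

```bash
python3 -m jog '[93,44.7,-29.9,0,0,0,0,93,44.7,-29.9,0,0,0,0,93,44.7,-29.9,0,0,0,0,93,44.7,-29.9,5,0,0,0,93,44.7,-29.9,5,0,0,0,93,44.7,-29.9,6,0,0,0,93,44.7,-29.9,8,0,0,0,93,44.7,-29.9,8,0,0,0,93,44.7,-30.2,8,0,0,0]'
python3 -m jog '[93,0,0,0,0,8.75,0.5,93,0,0,0,0,8.75,0.5,93,0,0,0,0,8.75,0.5,93,0,0,0,-0.7,8.75,0.5,93,0,0,0,0,0,0,93,0,0,0,0,0,0]'
python3 - <<'E'
from h import *
i,M,t=info("wrist"); q,Tm,s=tcp()
print("cam in tool",Tm.T@(t-q),(Tm.T@M).round(3),i["fx"],i["cx"],i["cy"],s["clock"])
p,d=shot("wrist","w1"); C=cloud("wrist",d); np.save("w1.npy",C)
ax=-mat(11.6,35)[:,2]
print(rel(np.array([.5265,-.290,.121])+.07*ax,mat(11.6,35)))
L=(C-q)@Tm  # tool frame
np.save("w1t.npy",L)
print([np.round(m["xy"]) for m in r.mark_of("pot_a","wrist")])
m=r.regions_of("pot_a","wrist"); print([(x["mask"].sum(),x["p"],x["xy"]) for x in m])
Q=L[(np.abs(L[...,0])<.06)&(np.abs(L[...,1])<.06)&(L[...,2]>.055)&(L[...,2]<.085)&(d>0)]
print(len(Q),Q.min(0),Q.max(0),np.percentile(Q,[5,50,95],axis=0))
E
```

```text
clock: 2.02
position: [0.4884, -0.2965, 0.1786]
orientation: [0.0, 0.993, 0.12, 0.0]
force: [0.4, -1.9, 0.5]
width: 0.996
clock: 2.78
position: [0.4875, -0.2982, 0.1792]
orientation: [-0.03, 0.949, 0.096, 0.298]
force: [-0.1, -1.3, 0.1]
width: 1.0
cam in tool [ 7.61505239e-02  1.16340421e-04 -1.65129231e-01] [[ 0.    -0.962 -0.275]
 [ 1.     0.     0.   ]
 [-0.    -0.275  0.962]] 297.06768766797234 322.1917872787817 199.6921232165192 2.775
(array([-1.1, -0.1,  0.4]), array([0. , 0.1, 0. ]))
[array([321., 184.])]
[(np.int64(4211), 0.6, [320.6, 204.3])]
903 [-0.03039783 -0.02934831  0.07570246] [0.02955635 0.03014769 0.08498122] [[-0.02829425 -0.02698325  0.07693756]
 [-0.00660226  0.00068528  0.07826628]
 [ 0.02839886  0.02822224  0.08404823]]
```

View pics/w1.png

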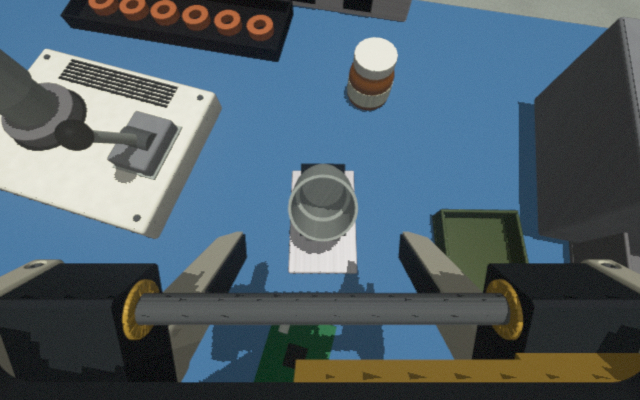

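The wrist view shows pot_a's rim centred at (322,207), between the fingers. In the tool frame it is within 0.5 mm laterally and 77 mm ahead, so I'll grasp it.

```bash
python3 -m jog '[93,0,0,30,0,0,0,93,0,0,30,0,0,0,93,0,0,25,0,0,0,93,0,0,20,0,0,0,93,0,0,10,0,0,0,93,0,0,0,0,0,0,40,0,0,0,0,0,0,40,0,0,0,0,0,0,40,0,0,0,0,0,0,40,0,0,0,0,0,0]' 40
python3 -m jog '[40,0,0,0,0,0,0,40,0,0,0,0,0,0,40,0,0,-5,0,0,0,40,0,0,-15,0,0,0,40,0,0,-25,0,0,0,40,0,0,-30,0,0,0,40,0,0,-30,0,0,0,40,0,0,-30,0,0,0]'
python3 - <<'E'
from h import *
shot("wrist","w2")
tgt=np.array([.603,.078,.143+.05+.12]) 
print(tcp()[0],rel(tgt,mat(11.6,0)))
E
```

```text
clock: 4.18
position: [0.5521, -0.2852, 0.0849]
orientation: [-0.03, 0.949, 0.096, 0.299]
force: [1.5, -0.6, -0.2]
width: 0.64
clock: 5.18
position: [0.4753, -0.2998, 0.1952]
orientation: [-0.031, 0.949, 0.096, 0.299]
force: [1.2, -0.2, -0.5]
width: 0.644
[ 0.47483283 -0.30078175  0.19894029] (array([ 231. , -345.1,   21.7]), array([  0.1, -35.1,   0. ]))
```

View pics/w2.png

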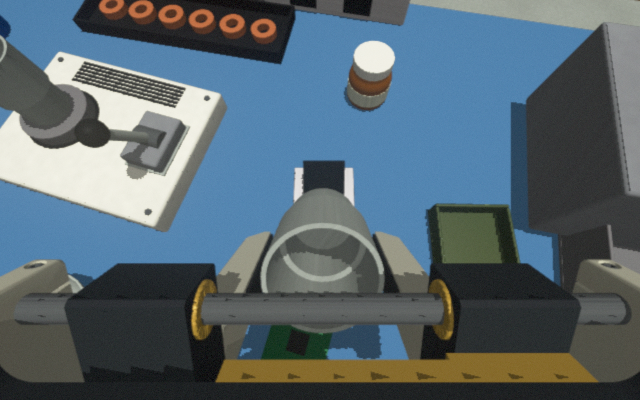

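```bash
python3 -m jog '[40,0,0,0,0,-5,0,40,0,0,0,0,-10,0,40,0,0,0,0,-10,0,40,0,0,0,0,-10.1,0,40,0,0,0,0,0,0]'
python3 - <<'E'
from h import *
print(tcp()[0],rel([.5295,.0629,.223],mat(11.6)))
E
```

```text
clock: 5.85
position: [0.4777, -0.2991, 0.1937]
orientation: [-0.001, 0.995, 0.102, -0.002]
force: [-0.9, 0.4, -1.6]
width: 0.645
[ 0.47766706 -0.29908984  0.19366031] (array([ 124.3, -343.9,  -29.2]), array([-0.1,  0.2,  0.1]))
```

```bash
python3 -m jog '[40,5,-15,-10,0,0,0,40,15,-40,-10,0,0,0,40,15,-45,-9,0,0,0,40,15,-45,0,0,0,0,40,15,-45,0,0,0,0,40,15,-45,0,0,0,0,40,15,-45,0,0,0,0,40,15,-40,0,0,0,0,40,14.3,-23.9,0,0,0,0,40,0,0,0,0,0,0]'
python3 -m jog '[40,0,0,0,0,0,0,40,0,0,0,-0.1,0.2,0.1]'
cat > fit.py <<'E'
from h import *
from scipy.optimize import least_squares
import sys
def rimfit(L,z0,cx,cy=0,w=.006,rad=.045):
    c=np.array([cx,cy])
    for _ in range(5):
        Q=L[(np.abs(L[:,2]-z0)<w)&(np.hypot(L[:,0]-c[0],L[:,1]-c[1])<rad)]
        f=least_squares(lambda k:np.clip(np.abs(np.hypot(Q[:,0]-k[0],Q[:,1]-k[1])-.02875)-.00125,0,None),c,loss="soft_l1",f_scale=.001); c=f.x; rad=.036
    return (c*1000).round(2),len(Q),(np.abs(f.fun).mean()*1000).round(2),(np.percentile(Q[:,2],5)*1000).round(1)
def look(n):
    q,Tm,s=tcp(); p,d=shot("wrist",n); C=cloud("wrist",d); L=((C-q)@Tm)
    np.save(n+".npy",L); print("clock",s["clock"],q,s["force"]); return L[d>0]
E
python3 - <<'E'
from fit import *
L=look("w3")
print("seat",rimfit(L,.080,.075))
print("held",rimfit(L,-.038,0))
for z in (-.042,-.04,-.036,-.034): print(z,rimfit(L,z,0,w=.004))
print(rel([.603,.078,.223],mat(11.6)))
E
```

```text
clock: 7.1
position: [0.5284, 0.0631, 0.2243]
orientation: [-0.001, 0.995, 0.101, 0.0]
force: [-0.1, -0.4, -0.8]
width: 0.642
clock: 7.35
position: [0.5288, 0.0608, 0.224]
orientation: [0.001, 0.995, 0.099, 0.001]
force: [-1.5, -0.0, -0.7]
width: 0.642
clock 7.35 [0.52875276 0.06079563 0.22404165] [-1.45693318 -0.03622145 -0.65202966]
seat (array([76.19, -3.8 ]), 841, np.float64(0.01), np.float64(81.2))
held (array([0.35, 0.21]), 2411, np.float64(0.47), np.float64(-41.6))
-0.042 (array([2.12, 0.23]), 583, np.float64(1.43), np.float64(-45.6))
-0.04 (array([0.23, 0.23]), 1865, np.float64(0.43), np.float64(-42.0))
-0.036 (array([0.18, 0.2 ]), 2208, np.float64(0.33), np.float64(-38.5))
-0.034 (array([0.17, 0.22]), 2189, np.float64(0.32), np.float64(-37.8))
(array([76.1, -2.2,  1.2]), array([ 0.1, -0.2, -0.2]))
```

View pics/w3.png

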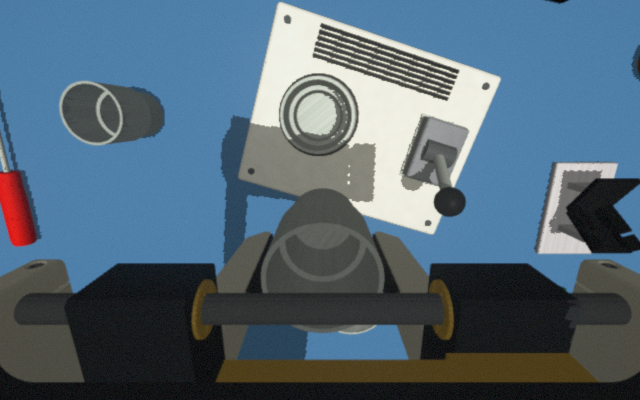

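The wrist view shows the seat pot rim at (318,113), with pot_a held upright in the jaws at (322,260). Before moving I'll check how noisy the readings are.

```bash
python3 - <<'E'
from fit import *
for i in range(4):
    L=look("w4"); print("seat",rimfit(L,.082,.075),"held",rimfit(L,-.037,0,w=.004)[0])
    print(r.sense()["orientation"].round(4))
E
```

```text
clock 7.4 [0.52882653 0.06083639 0.22401265] [-0.91567194  0.80591439 -0.75403733]
seat (array([76.03, -3.9 ]), 898, np.float64(0.01), np.float64(81.2)) held [0.18 0.18]
[8.000e-04 9.951e-01 9.930e-02 1.300e-03]
clock 7.45 [0.52886981 0.06093905 0.22396653] [-0.70129189 -0.01753222 -2.01410098]
seat (array([76.02, -3.79]), 902, np.float64(0.01), np.float64(81.2)) held [0.18 0.22]
[8.00e-04 9.95e-01 9.94e-02 1.20e-03]
clock 7.5 [0.52893294 0.06104636 0.22390586] [ 0.05575844 -0.43293255 -1.64838588]
seat (array([75.98, -3.68]), 904, np.float64(0.01), np.float64(81.0)) held [0.19 0.17]
[8.00e-04 9.95e-01 9.95e-02 1.00e-03]
clock 7.55 [0.52897752 0.06116549 0.22384147] [-0.57126372  0.06147058 -1.0548678 ]
seat (array([75.92, -3.53]), 911, np.float64(0.02), np.float64(81.0)) held [0.16 0.17]
[8.00e-04 9.95e-01 9.96e-02 1.00e-03]
```

```bash
python3 -m jog '[40,15,-1,0,0,0,0,40,25,-1,0,0,0,0,40,22,0,0,0,0,0,40,13,0,0,0,0,0,40,0,0,0,0,0,0,40,0,0,0,0,0,0,40,0,0,0,0,0,0,40,0,0,0,0,0,0]'
python3 - <<'E'
from fit import *
for i in range(2): print(tcp()[0], rel([.6024,.0799,.223],mat(11.6))); L=look("w5")
print(rimfit(L,.082,0.002))
E
```

```text
clock: 8.6
position: [0.6019, 0.0784, 0.2242]
orientation: [0.001, 0.995, 0.1, 0.001]
force: [0.4, -0.5, -1.7]
width: 0.642
[0.60191747 0.07838403 0.2241545 ] (array([ 0.8, -1.4,  1.2]), array([ 0.1, -0.1, -0.1]))
clock 8.6 [0.60191747 0.07838403 0.2241545 ] [ 0.44860107 -0.52104362 -1.65090644]
[0.6019725 0.07838   0.2241373] (array([ 0.7, -1.4,  1.1]), array([ 0.1, -0.1, -0.1]))
clock 8.65 [0.6019725 0.07838   0.2241373] [-0.00876132 -0.16131566 -1.65472875]
(array([ 1.02, -1.05]), 390, np.float64(0.01), np.float64(81.2))
```

```bash
python3 -m jog '[40,0.8,-1.2,0,0,0,0,40,0,0,10,0,0,0,40,0,0,8,0,0,0,40,0,0,5,0,0,0,40,0,0,5,0,0,0,40,0,0,3,0,0,0,40,0,0,3,0,0,0,40,0,0,3,0,0,0,40,0,0,3,0,0,0,40,0,0,0,0,0,0]'
```

```text
clock: 9.95
position: [0.6027, 0.0797, 0.1836]
orientation: [0.001, 0.995, 0.1, 0.001]
force: [-0.6, -0.0, -1.7]
width: 0.642
```

It is 11 mm in with no contact force, so I'll continue down.

```bash
python3 -m jog '[40,0,0,6,0,0,0,40,0,0,6,0,0,0,40,0,0,5,0,0,0,40,0,0,4,0,0,0,40,0,0,3,0,0,0,40,0,0,2,0,0,0,40,0,0,0,0,0,0,40,0,0,0,0,0,0]'
```

```text
clock: 10.95
position: [0.6029, 0.0797, 0.1581]
orientation: [0.001, 0.995, 0.1, 0.001]
force: [0.5, 0.1, -1.3]
width: 0.64
```

```bash
python3 -m jog '[40,0,0,1,0,0,0,40,0,0,1,0,0,0,40,0,0,1,0,0,0,40,0,0,0,0,0,0]'
```

```text
clock: 11.45
position: [0.6029, 0.0797, 0.1548]
orientation: [0.001, 0.995, 0.1, 0.001]
force: [0.1, -0.3, -1.5]
width: 0.644
```

```bash
python3 -m jog '[40,0,0,1,0,0,0,40,0,0,1,0,0,0,40,0,0,0,0,0,0]'
```

```text
clock: 11.82
position: [0.603, 0.0797, 0.1542]
orientation: [0.001, 0.995, 0.1, 0.001]
force: [-4.8, -1.0, 9.3]
width: 0.643
```

Contact at the expected height, with 9 N upwards. I'll release and go over pot_b.

```bash
python3 -m jog '[93,0,0,0,0,0,0,93,0,0,0,0,0,0,93,0,0,0,0,0,0,93,0,0,-10,0,0,0,93,0,0,-25,0,0,0,93,0,0,-25,0,0,0,93,0,0,-25,0,0,0,93,0.8,-20,0,0,0,0,93,1,-40,0,0,0,0,93,1,-40,0,0,0,0]'
python3 -m jog '[93,0,-45,10,0,0,0,93,0,-45,20,0,0,0,93,0,-30,20,0,0,0,93,0,0,18,0,0,0,93,0,0,0,0,0,0,93,0,0,0,0,0,0,93,0,0,0,0,0,0,93,0,0,0,0,0,0]'
python3 - <<'E'
from fit import *
for i in range(2):
    L=look("w6"); print("b",rimfit(L,tcp()[0][2]-.09,0))
E
```

```text
clock: 13.08
position: [0.5848, 0.1801, 0.2369]
orientation: [0.001, 0.995, 0.1, 0.001]
force: [0.2, 0.5, 0.1]
width: 0.998
clock: 14.08
position: [0.5622, 0.2955, 0.1701]
orientation: [0.001, 0.995, 0.1, 0.001]
force: [0.3, -0.2, -0.3]
width: 0.999
clock 14.075 [0.56217702 0.29553297 0.1701095 ] [ 0.28661078 -0.19923111 -0.34541014]
b (array([-0.7 , -0.58]), 774, np.float64(0.02), np.float64(80.3))
clock 14.125 [0.56210678 0.2956178  0.16995744] [ 0.01071062 -0.10528935  0.95865006]
b (array([-0.57, -0.46]), 779, np.float64(0.02), np.float64(80.2))
```

View pics/w6.png

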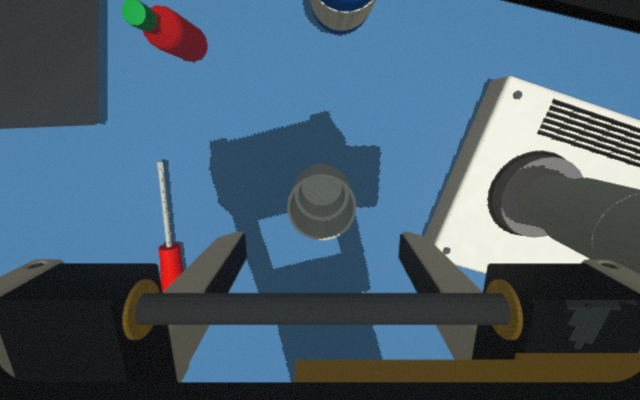

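Pot_b's rim is centred at (322,203) and the finger lanes are clear, so I'll descend and grasp.

```bash
python3 -m jog '[93,-0.5,-0.4,20,0,0,0,93,0,0,35,0,0,0,93,0,0,30,0,0,0,93,0,0,20,0,0,0,93,0,0,13,0,0,0,93,0,0,0,0,0,0,40,0,0,0,0,0,0,40,0,0,0,0,0,0,40,0,0,0,0,0,0,40,0,0,0,0,0,0]' 40
python3 -m jog '[40,0,0,0,0,0,0,40,0,0,0,0,0,0,40,0,0,-10,0,0,0,40,0,0,-40,0,0,0,40,0,0,-50,0,0,0,40,0,0,-50,0,0,0,40,0,0,-40,0,0,0,40,0,0,-30,0,0,0,40,0,0,0,0,0,0]'
python3 - <<'E'
from fit import *
x=mat(11.45)[:,0]
print(tcp()[0],rel(np.array([.603,.0797,.273])-.075*x,mat(11.45)))
E
```

```text
clock: 15.42
position: [0.5616, 0.2961, 0.0518]
orientation: [0.001, 0.995, 0.1, 0.001]
force: [0.5, -0.6, 2.0]
width: 0.647
clock: 16.55
position: [0.5615, 0.2965, 0.274]
orientation: [0.0, 0.995, 0.1, 0.003]
force: [0.3, -0.2, -2.6]
width: 0.646
[0.56151508 0.29651704 0.27402408] (array([-77.4, 220.7,   0.8]), array([ 0.1, -0.3,  0. ]))
```

```bash
python3 -m jog '[40,-5,15,0,0,0,0,40,-15,40,0,0,0,0,40,-15,45,0,0,0,0,40,-15,45,0,0,0,0,40,-15,40,0,0,0,0,40,-12.4,35.7,0,0.1,-0.3,0,40,0,0,0,0,0,0,40,0,0,0,0,0,0,40,0,0,0,0,0,0,40,0,0,0,0,0,0]'
python3 - <<'E'
from fit import *
for i in range(2):
    L=look("w7"); z=tcp()[0][2]-.193; print("stack",rimfit(L,z,.075),"held",[rimfit(L,k,0,w=.004)[0] for k in(-.039,-.037,-.035)]); print(r.sense()["orientation"])
E
```

```text
clock: 17.8
position: [0.529, 0.0653, 0.2714]
orientation: [0.0, 0.995, 0.1, -0.002]
force: [0.6, 0.6, -2.5]
width: 0.643
clock 17.8 [0.52902094 0.06525321 0.27140503] [ 0.55068731  0.62139012 -2.51138951]
stack (array([75.14,  1.13]), 903, np.float64(0.01), np.float64(78.3)) held [array([0.39, 0.43]), array([0.39, 0.42]), array([0.37, 0.41])]
[ 2.64589373e-04  9.94954741e-01  1.00305838e-01 -1.93180137e-03]
clock 17.85 [0.5290803  0.06514568 0.27152983] [-0.06378127 -0.39614428 -0.44257936]
stack (array([75.06,  1.  ]), 898, np.float64(0.01), np.float64(78.5)) held [array([0.39, 0.32]), array([0.38, 0.35]), array([0.37, 0.38])]
[ 2.59425634e-04  9.94962823e-01  1.00226679e-01 -1.87761745e-03]
```

View pics/w7.png

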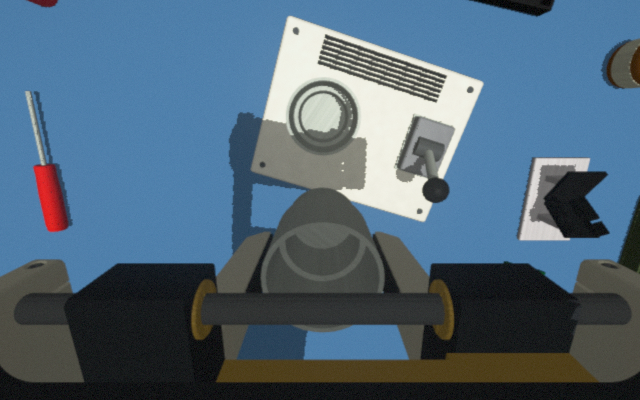

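The stack rim is at z = 0.193, so pot_a is home. pot_b is held upright. I'll move above the stack.

```bash
python3 -m jog '[40,15,0.6,0,0,0,0,40,25,0,0,0,0,0,40,22,0,0,0,0,0,40,12.6,0,0,0,0.2,0,40,0,0,0,0,0,0,40,0,0,0,0,0,0,40,0,0,0,0,0,0,40,0,0,0,0,0,0]'
python3 - <<'E'
from fit import *
for i in range(2): 
    print(tcp()[0], rel([.6024,.0794,.273],mat(11.5))); L=look("w8"); print(rimfit(L,tcp()[0][2]-.193,0.002))
E
```

```text
clock: 18.9
position: [0.6021, 0.0788, 0.2718]
orientation: [0.0, 0.995, 0.1, 0.0]
force: [-0.2, 0.2, -1.8]
width: 0.645
[0.60205136 0.07879617 0.27179079] (array([ 0.5, -0.5, -1.2]), array([ 0., -0., -0.]))
clock 18.9 [0.60205136 0.07879617 0.27179079] [-0.18930097  0.23926495 -1.80721152]
(array([ 0.64, -0.26]), 363, np.float64(0.01), np.float64(79.3))
[0.60210064 0.07880135 0.27176   ] (array([ 0.4, -0.5, -1.2]), array([ 0., -0., -0.]))
clock 18.95 [0.60210064 0.07880135 0.27176   ] [-0.16012805 -0.18281896 -2.62490622]
(array([ 0.57, -0.28]), 366, np.float64(0.0), np.float64(79.3))
```

```bash
python3 -m jog '[40,0.3,-0.6,0,0,0,0,40,0,0,10,0,0,0,40,0,0,8,0,0,0,40,0,0,5,0,0,0,40,0,0,4,0,0,0,40,0,0,3,0,0,0,40,0,0,3,0,0,0,40,0,0,3,0,0,0,40,0,0,3,0,0,0,40,0,0,0,0,0,0]'
```

```text
clock: 20.25
position: [0.6024, 0.0795, 0.2322]
orientation: [0.0, 0.995, 0.1, -0.0]
force: [-0.5, -0.8, -3.2]
width: 0.643
```

```bash
python3 -m jog '[40,0,0,6,0,0,0,40,0,0,6,0,0,0,40,0,0,5,0,0,0,40,0,0,4,0,0,0,40,0,0,2,0,0,0,40,0,0,1,0,0,0,40,0,0,1,0,0,0,40,0,0,1,0,0,0,40,0,0,0,0,0,0]'
```

```text
clock: 21.38
position: [0.6025, 0.0795, 0.2064]
orientation: [0.0, 0.995, 0.1, -0.0]
force: [-0.0, -0.3, -1.9]
width: 0.64
```

```bash
python3 -m jog '[40,0,0,1,0,0,0,40,0,0,1,0,0,0,40,0,0,0.5,0,0,0,40,0,0,0,0,0,0]'
```

```text
clock: 21.88
position: [0.6025, 0.0795, 0.2043]
orientation: [0.0, 0.995, 0.1, 0.0]
force: [-0.2, -0.4, 2.1]
width: 0.643
```

```bash
python3 -m jog '[40,0,0,1,0,0,0,40,0,0,1.5,0,0,0,40,0,0,2,0,0,0,40,0,0,2,0,0,0,40,0,0,2,0,0,0,40,0,0,2,0,0,0,40,0,0,1.5,0,0,0,40,0,0,0,0,0,0]' 60
```

```text
clock: 22.88
position: [0.6027, 0.0795, 0.193]
orientation: [0.0, 0.995, 0.1, 0.001]
force: [-2.9, -0.4, 8.4]
width: 0.642
```

```bash
python3 -m jog '[40,0,0,1,0,0,0,40,0,0,1,0,0,0,40,0,0,1,0,0,0,40,0,0,1,0,0,0,40,0,0,0,0,0,0]'
```

```text
clock: 23.5
position: [0.6029, 0.0795, 0.1906]
orientation: [0.0, 0.995, 0.1, 0.001]
force: [-6.6, -0.7, 19.9]
width: 0.643
```

```bash
python3 -m jog '[40,0,0,1,0,0,0,40,0,0,1,0,0,0,40,0,0,0,0,0,0]'
```

```text
clock: 23.88
position: [0.6031, 0.0796, 0.1905]
orientation: [0.0, 0.995, 0.1, 0.002]
force: [-12.1, -0.7, 33.9]
width: 0.643
```

It has reached the hard stop: no further travel at 34 N. I'll unload, release, and check the rim height.

```bash
python3 -m jog '[40,0,0,-1.5,0,0,0,40,0,0,-1,0,0,0,93,0,0,0,0,0,0,93,0,0,0,0,0,0,93,0,0,0,0,0,0,93,0,0,-10,0,0,0,93,0,0,-30,0,0,0,93,0,0,-40,0,0,0,93,0,0,-40,0,0,0,93,0,0,0,0,0,0]'
python3 - <<'E'
from fit import *
L=look("w9"); z=tcp()[0][2]
f=rimfit(L,z-.229,0); print(f,"rim z",z-f[3]/1000)
p,d=shot("top","t2"); C=cloud("top",d); shot("scene","s2")
m=np.hypot(C[...,0]-.603,C[...,1]-.079)<.06; m&=C[...,2]>.15; m&=C[...,2]<.25
C=C[m]; print(np.percentile(C[:,2],[50,90,99]) if len(C) else 0)
a=cv2.imread("pics/s2.png")[130:290,200:480]; cv2.imwrite("pics/s2c.png",cv2.resize(a,(784,448),interpolation=2))
E
```

```text
clock: 25.12
position: [0.6032, 0.0796, 0.3127]
orientation: [0.0, 0.995, 0.1, 0.003]
force: [1.1, -0.2, -0.3]
width: 0.999
clock 25.125 [0.60316879 0.07959443 0.31267476] [ 1.08836247 -0.18657739 -0.25063862]
(array([-1.71,  0.22]), 311, np.float64(0.01), np.float64(85.9)) rim z 0.2243113549627466
[0.19846629 0.2292462  0.23289797]
```

View pics/s2c.png

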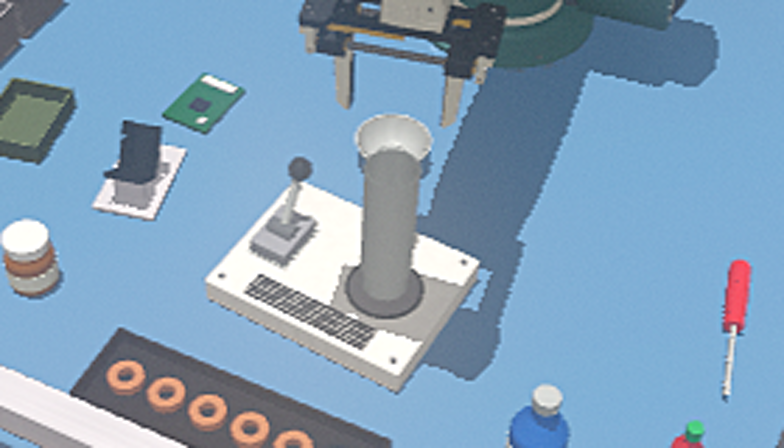

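Two checks disagree: the wrist rim height reads 0.224 against the expected 0.229, and the stack looks odd in the crop. I'll look again from a stand-off.

```bash
python3 -m jog '[93,-20,0,0,0,0,0,93,-30,0,0,0,0,0,93,-30,0,0,0,0,0,93,0,0,0,0,0,0,93,0,0,0,0,0,0,93,0,0,0,0,0,0,93,0,0,0,0,0,0]'
python3 - <<'E'
from fit import *
L=look("w10"); z=tcp()[0][2]
for h in (.229,.233,.225): f=rimfit(L,z-h,.08); print(f,"rim z",z-f[3]/1000)
N=np.load("w10.npy").reshape(-1,3); q,T,_=tcp()
W=N@T.T+q
m=(np.hypot(W[:,0]-.6027,W[:,1]-.0795)<.04)&(W[:,2]>.06)
for a in np.arange(.08,.25,.01):
    k=m&(np.abs(W[:,2]-a)<.005); print(a.round(2),k.sum(),(W[k].min(0)*1000).round(0)[:2] if k.any() else 0,(W[k].max(0)*1000).round(0)[:2] if k.any() else 0)
p,d=shot("scene","s3"); C=cloud("scene",d); C=C[(np.hypot(C[...,0]-.603,C[...,1]-.08)<.045)&(C[...,2]>.06)]
print("scene max z",np.percentile(C[:,2],[95,98,99.5]))
a=cv2.imread("pics/s3.png")[150:250,260:400]; b=cv2.imread("pics/w10.png")[:200,200:480]
cv2.imwrite("pics/c3.png",np.vstack([cv2.resize(a,(420,300),interpolation=2),cv2.resize(b,(420,300))]))
E
```

```text
clock: 26.15
position: [0.5245, 0.0637, 0.308]
orientation: [0.0, 0.995, 0.1, -0.0]
force: [0.5, -0.3, 0.9]
width: 1.001
clock 26.15 [0.52446182 0.06372468 0.30801368] [ 0.45946523 -0.32649372  0.88455899]
(array([79.38,  0.33]), 921, np.float64(0.01), np.float64(78.8)) rim z 0.22930569288927877
(array([79.36,  0.31]), 775, np.float64(0.01), np.float64(78.7)) rim z 0.22940569288927876
(array([79.38,  0.33]), 1037, np.float64(0.02), np.float64(78.8)) rim z 0.22930569288927877
0.08 0 0 0
0.09 0 0 0
0.1 0 0 0
0.11 0 0 0
0.12 0 0 0
0.13 0 0 0
0.14 1601 [579.  56.] [626. 102.]
0.15 108 [579.  56.] [626. 103.]
0.16 106 [579.  56.] [626. 102.]
0.17 126 [579.  56.] [626. 103.]
0.18 892 [575.  52.] [630. 106.]
0.19 224 [575.  51.] [630. 107.]
0.2 226 [575.  52.] [630. 107.]
0.21 265 [575.  52.] [630. 107.]
0.22 285 [575.  52.] [630. 107.]
0.23 868 [572.  49.] [632. 109.]
0.24 0 0 0
scene max z [0.63357518 0.63913268 0.64300114]
```

View pics/c3.png

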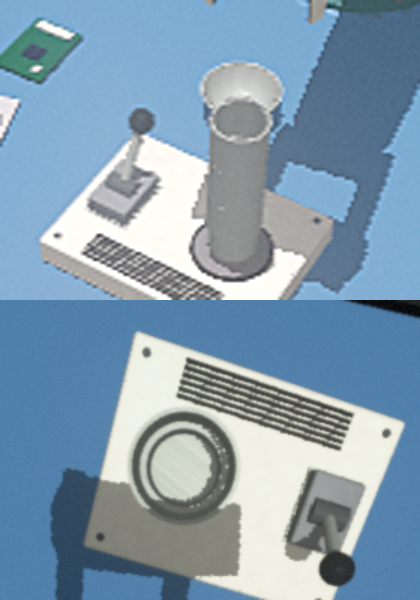

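The rim is at 0.2293 and all the columns are concentric, so the stack is home and the seat is fully down. The disagreement came from the occluded view straight above. The toggle is next.

```bash
python3 - <<'E'
from fit import *
N=np.load("w10.npy").reshape(-1,3); q,T,s=tcp(); W=N@T.T+q
m=(np.hypot(W[:,0]-.551,W[:,1]+.056)<.03)&(W[:,2]>.112)&(W[:,2]<.14); Q=W[m]
f=least_squares(lambda k:np.linalg.norm(Q-k,axis=1)-.014,[.551,-.056,.122],loss="soft_l1",f_scale=.002); b=f.x
print("ball",b,len(Q),np.abs(f.fun).mean(),s["q"])
v=np.array([.6027,.0797])-b[:2]; print("yaw",np.degrees(np.arctan2(v[1],v[0])-np.arctan2(.14,.0384)))
p=[b[0]-.047*.995,b[1]+.047*.099,.308]
for y in (84.3,-95.7): print(p,rel(p,mat(y)))
E
```

```text
ball [ 0.55139901 -0.05656799  0.12241517] 441 0.0004154381984165848 [ 7.26697680e-02 -2.13499452e-01  1.61592922e+00 -1.59539808e-04
  1.73978487e+00  1.44332107e+00]
yaw -5.2917200552350225
[np.float64(0.5046340123704207), np.float64(-0.05191498692996055), 0.308] (array([-42.3, 109.4,   0.2]), array([ -0. ,   0. , -72.8]))
[np.float64(0.5046340123704207), np.float64(-0.05191498692996055), 0.308] (array([-42.3, 109.4,   0.2]), array([  0. ,   0. , 107.2]))
```

```bash
python3 -m jog '[0,-10,25,0,0,0,0,0,-15,40,0,0,0,0,0,-15,35,0,0,0,0,0,-2.3,9.4,0,0,0,-9,0,0,0,0,0,0,-10,0,0,0,0,0,0,-10,0,0,0,0,0,0,-10,0,0,0,0,0,0,-10,0,0,0,0,0,0,-10,0,0,0,0,0,0,-10]' 20
python3 -m jog '[0,0,0,0,0,0,-3.8,0,0,0,40,0,0,0,0,0,0,50,0,0,0,0,0,0,50,0,0,0,0,0,0,45,0,0,0,0,0,0,23,0,0,0,0,0,0,0,0,0,0,0,0,0,0,0,0,0]'
python3 - <<'E'
from h import *
print(rel([.5046,-.0519,.1],mat(84.3))); p,d=shot("scene","s4"); a=cv2.imread("pics/s4.png")[130:290,200:480]; cv2.imwrite("pics/s4c.png",cv2.resize(a,(784,448),interpolation=2))
E
```

```text
clock: 27.5
position: [0.5045, -0.052, 0.3084]
orientation: [-0.0, 0.762, 0.648, -0.0]
force: [0.5, 0.2, -0.4]
width: 0.008
clock: 28.5
position: [0.5049, -0.0521, 0.1018]
orientation: [0.001, 0.742, 0.671, 0.0]
force: [0.4, 0.2, 0.7]
width: 0.006
(array([ 0.2, -0.4,  1.8]), array([ 0.1,  0. , -0. ]))
```

View pics/s4c.png

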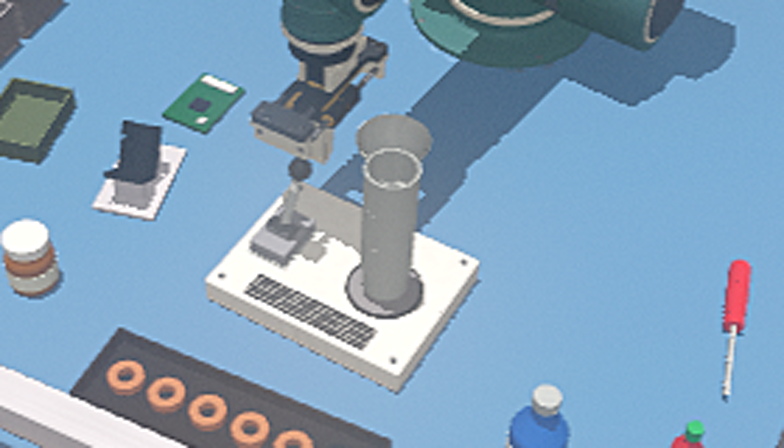

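The wide cup behind the stack is just the dish in the same line of sight. The closed fingers stand at (300,150), behind the ball at (300,168). I'll push along tool +y.

```bash
python3 -m jog '[0,0,8,0,0,0,0,0,0,8,0,0,0,0,0,0,8,0,0,0,0,0,0,8,0,0,0,0,0,0,8,0,0,0,0,0,0,8,0,0,0,0,0,0,8,0,0,0,0,0,0,7,0,0,0,0,0,0,4,0,0,0,0,0,0,0,0,0,0,0]'
python3 - <<'E'
from h import *
p,d=shot("scene","s5"); a=cv2.imread("pics/s5.png")[130:290,200:480]; cv2.imwrite("pics/s5c.png",cv2.resize(a,(784,448),interpolation=2))
E
```

```text
clock: 29.8
position: [0.5712, -0.0587, 0.1004]
orientation: [-0.0, 0.742, 0.671, -0.0]
force: [-0.1, 0.2, -0.6]
width: 0.004
```

View pics/s5c.png

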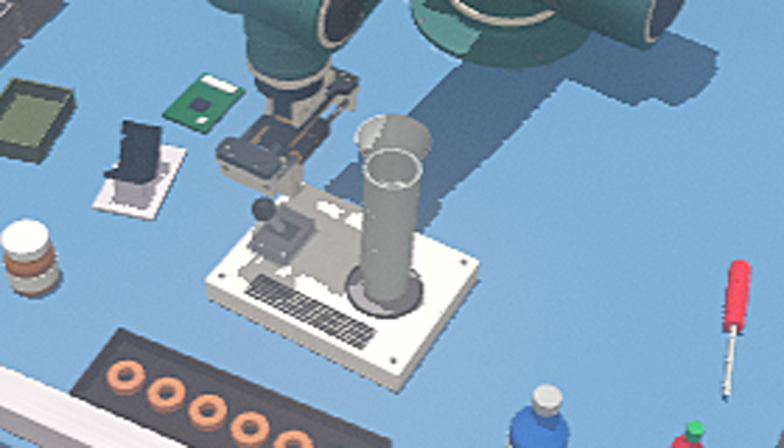

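The ball has fallen over to the far side at (263,208). I'll back off, rise and verify.

```bash
python3 -m jog '[0,0,-15,0,0,0,0,0,0,-25,0,0,0,0,0,0,-20,0,0,0,0,0,0,0,-30,0,0,0,0,0,0,-50,0,0,0,0,0,0,-50,0,0,0,0,0,0,-40,0,0,0,0,0,-30,0,0,0,0,0,0,-30,0,0,0,0,0,0,0,0,0,0,0]'
python3 - <<'E'
from h import *
from scipy.optimize import least_squares
from fit import rimfit
for c in ("top","scene"):
    p,d=shot(c,c+"9"); C=cloud(c,d)[d>0]
    ctr=np.array([.627,-.064])
    Q=C[(np.hypot(*(C[:,:2]-ctr).T)<.03)&(C[:,2]>.108)&(C[:,2]<.145)]
    f=least_squares(lambda k:np.linalg.norm(Q-k,axis=1)-.014,[.627,-.064,.122],loss="soft_l1",f_scale=.002) if len(Q)>5 else None
    print(c,"ball",len(Q),f and f.x)
    Q=C[(np.hypot(C[:,0]-.603,C[:,1]-.079)<.04)&(C[:,2]>.215)&(C[:,2]<.245)]; print("rim",len(Q),np.percentile(Q[:,2],[50,90]),Q[:,:2].min(0),Q[:,:2].max(0))
print(r.sense()["position"],r.sense()["clock"])
a=cv2.imread("pics/top0.png");b=cv2.imread("pics/top9.png"); cv2.imwrite("pics/cmp.png",np.vstack([a[60:300,80:560],b[60:300,80:560]]))
E
```

```text
clock: 31.1
position: [0.4498, -0.0464, 0.271]
orientation: [0.001, 0.742, 0.671, 0.0]
force: [0.4, 0.2, 0.6]
width: 0.004
top ball 78 [ 0.6277267  -0.06456353  0.12237691]
rim 99 [0.22702079 0.23080002] [0.57232413 0.04799813] [0.63066399 0.10751795]
scene ball 63 [ 0.6261717  -0.06114725  0.12347119]
rim 164 [0.22480792 0.22997443] [0.56882143 0.05239175] [0.63481492 0.11090596]
[ 0.45123083 -0.04665265  0.27063579] 31.2
```

View pics/cmp.png

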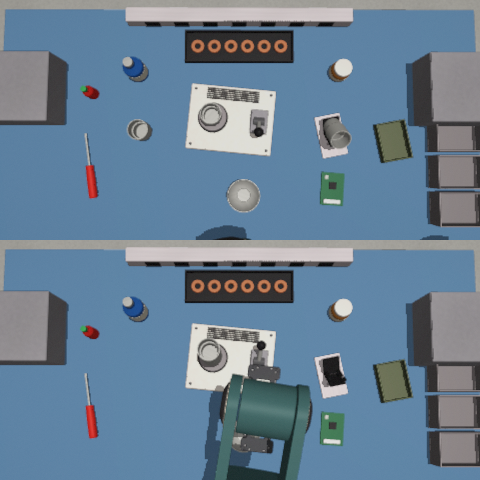

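The toggle is on, the stack's rim is at about 0.229, and the bystanders are unmoved, so I'll hand in.

```bash
python3 -c "
from rig import r
print(r.hand_in())"
```

```text
the job is handed in; nothing more can be done
None
```

The job is done and handed in at about 31 s of the 64 s allowed: both pots are nested, the seat is fully down, and the toggle is on. I put pot_a in the seat pot first and pot_b in pot_a. I then pressed the stack to its hard stop with about 34 N and, only after checking it was down, flipped the toggle.

**Checks that agreed**
- **pot_a:** its rim was at 0.193 m before pot_b went in, as expected with the shoulder home.
- **Full stack:** the rim was at 0.2293 m against an expected 0.229 m, with the pots upright and concentric, so the seat is down its full 14 mm.
- **Toggle:** the ball stands at about (0.627, −0.064, 0.122) m on the on side, at the mirror of its start position.
- **Bystanders:** the solvent, jar, dropper, driver, housing and board look unmoved in the top view. The arm hid most of the dish in that last picture; the scene camera had shown it in place just after the flip.

**Checks that disagreed**
- One wrist reading from straight above the stack gave the rim at 0.224 m. The view was partly blocked there, and the clear view from further back gave 0.2293 m.
- The top and scene cameras differ by about 3 mm in y, so I relied on the wrist camera for the fits.

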